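Fetch the serving board from behind the pepper mill and canister

ROBOT

A 6-joint arm with a two-finger parallel gripper is mounted at the origin on a cart in front of the work surface, level with it; the furniture and walls round the work are solid. World frame = base frame: x ahead of the robot, y to its left, z up, the work surface at z = 0. Lengths are in m, angles in rad, forces in N, time in s.
With the tool pointing down it reaches from about 0.25 to 0.775 m from the base axis. Payload 4 kg.
Tool frame: the origin (TCP) lies at the very end of the fingers, on their centre line; the grasp point (between the pads) lies 19 mm behind it; z points along the fingers, y is the direction in which the jaws open and shut (so a half turn about z gives the same grasp; the last joint's range is limited). The gripper opens to 94 mm and grips with 3 to 60 N. Pads are 16 mm wide; open, the fingers measure 119 mm over their backs; the gripper's body (75 mm by 177 mm) begins 78 mm behind the grasp point.
Start: joints at [-1.398, 0.087, 1.371, -0, 1.684, -0.103], TCP at [0.15, -0.529, 0.206] pointing down, gripper open.
Joint ranges: [-3.1, 3.1], [-0.76, 2.03], [0.27, 2.55], [-1.08, 4.22], [0.17, 2.65], [-2.57, 2.57]. Speed limits (rad/s): [2.79, 2.79, 3.14, 3.14, 3.14, 3.14].

INTERFACE

Orientations are given as [roll, pitch, yaw] about the fixed x, y, z axes, in that order (R = Rz(yaw) Ry(pitch) Rx(roll)).
In Python, from bench import robot, snapshot, models gives the robot as it stands.
- The arm moves only by the tool arm_command, never from a script. Its argument "commands" is text: rows parted by semicolons, each of 7 numbers parted by spaces: the shift along the tool's x, y, z in mm, then the turn, a rotation vector about the tool's x, y, z in degrees, then the opening, from 0 (shut) to 1 (fully open). In form: tx ty tz rx ry rz hand; .... A call has 1 to 12 rows; each row shifts and turns the pose as measured when the row begins, along the tool's axes as they then stand; what a row does not reach is not made up. A row lasts 1/8 s, in which the tool goes at most 62.5 mm and 10.7 degrees, less where a joint would pass 70% of its speed; a pose out of reach is approached as far as the arm can. A call is refused whole if a number of a shift passes 62.5 or a number of a turn 10.7, either way. A call with a gripper value outside its range is refused whole. The fingers move at their own pace and stop on an object; the grip force is fixed at half the most. Time passes only in rows, so rows that do not move let the fingers close. It gives the time, the measured TCP pose, the force and the opening at its end, in the units of the state.
- robot.get_obs(): the state, without advancing time (a new reading comes with each control period).
- snapshot(name): name is "scene" or "top" or "wrist"; returns a dict with "img" (480x640x3 uint8, blue, green, red), "camera_matrix" (3x3 intrinsics, pixels), "origin" and "rotation" of the camera in the world. Camera axes: x right, y down, z forward; pixel columns grow to the right and rows downward; lengths in m; the calibration is good to about 2 mm. A picture is of the moment at which its call begins. There is no depth.
- robot.close_job(): hands the job in, once; it reports no verdict.
Trained networks look in a picture, given as the dict that the camera call returned (one of the last four; its "shot" number tells which), for a name from the list of things; names that differ only in an ending like _2 or _b are one class to them, and where a whole thing is asked for, a point or a joint stands for the part that bears it (a point fixed in the world has none). Each returns a list of dicts, best first, with "conf" (0 to 1); they miss things now and then, are a little off and sometimes report something else, mostly with a low value. They report only what shows in the picture. A call takes as long as a camera call.
- models.spot_in(query, picture): "bbox" ([left, top, width, height] as shares, 0 to 1, of the picture: columns of its width, rows of its height, round what is visible of it).
- models.tip_of(query, picture): "centre" ([column, row] as shares, 0 to 1, of the picture: columns of its width, rows of its height: a listed point, or the origin of a listed thing).
The state is a dict: "time": time; "joint_positions": joint angles; "qvel": joint speeds; "joint_torque": joint torques, N m; "tool_pos": TCP position; "ee_rot": TCP orientation; "wrist_force": force on the tool from outside, world axes, zero at the start; "wrist_torque": the same for the moment, N m; "width": finger opening in m.
Only numpy, scipy, OpenCV 4.12 (cv2) and the standard library are available. Lean on these libraries where they do the work, as an engineer would, in place of code of your own. Each camera call takes 0.05 s, during which the arm holds its last target. There are 200 camera calls.

TASK

One small serving board lies behind the pepper mill and the steel canister on the dark stand: move mill and canister aside onto the cork mat, then lay that board squarely on top of the pile of boards like it. Once it lies there, stand the mill and the canister upright back on the stand, each exactly where it stood at the start. Knock nothing over, and do not disturb the spice tin and the little black tin.

Things in the scene. Friction and masses are not known exactly. Their poses are not given: they have to be found in the camera images.
- mill: pepper mill of mid-brown turned wood, 108 mm tall, loose, 0.15 to 0.31 kg. Origin: centre of its underside, z up along its axis. Body 46 mm in diameter from 26 to 78 mm height (foot 48 mm), a narrow steel neck, then a wooden head 46 mm wide with a steel ball on top. Stands at the front of the dark stand, left or right.
- canister: plain steel canister with lid, 93 mm tall, loose, 0.15 to 0.31 kg. Origin: centre of its underside, z up along its axis. Body 49 mm in diameter up to 76 mm height, above it the lid, 51 mm (fixed to it). Stands at the front of the dark stand, left or right, 90 mm from the mill.
- board: small serving board of pale wood to be fetched, 50 (x) x 140 (y) x 16 (z) mm, loose, 0.05 to 0.12 kg. Origin: centre of its underside; long axis = its y. Lies flat at the back of the dark stand, behind mill and canister, 5 mm from them: while they stand there the gripper does not get down to it. Grasp it across its 50 mm width.
- stand: flat dark wooden stand, fixed, 140 (x) x 170 (y) mm, top 12 mm above its origin (centre of the underside); a low rail 26 mm high at each short end (y = +-82 mm). Mill and canister stand on it at x = -25 mm, y = +-45 mm, the board at x = +28 mm.
- mat: thin cork mat, fixed, 80 (x) x 180 (y) x 5 mm thick; origin: centre of its underside, long axis = its y. The side area; room for mill and canister side by side along y.
- pile: pile of pale wooden serving boards like the loose one, stuck together and fixed; its top board, 50 (x) x 140 (y) mm, lies square in the pile's frame, long axis = y. The height of the pile differs from time to time (its top is 20 to 48 mm above the worktop).
- pile_top (a point): centre of the top face of the pile, axes as the pile's
- spice_tin: bystander: pale flat round spice tin, 62 mm in diameter, 25 mm high, loose, near the post of the tall black dish rack; origin: centre of its underside
- tin: bystander: small black rectangular tin, 50 x 54 mm, 21 mm high, loose, at the front edge of the worktop; origin: centre of its underside

How it is judged:
By the outcome, as a careful person would: the job done as asked, in the order asked, and still so for the second after the job is handed in, with the robot touching nothing.
It also fails if it takes over 109 s, if anything falls off the work surface, if the arm or the gripper's body presses on something with over 40 N, if the wrist force passes 120 N, or if a joint passes its speed limit or range.

## Working session

There is one attempt and no reset: what is moved stays moved. The work goes in short steps, Python scripts to look and compute and a tool call to move; the robot and the scene stay as the last step left them, time stands still between calls to the robot, and variables do not carry over. Pictures are saved under pics/ and viewed, about 12 in all and at most 16, crops included, and the job is handed in when it is done.

Besides the shell and the picture viewer there is one more tool, called as name(argument=value, ...), one argument or row to a line, values as JSON. arm_command: Moves the arm, as the interface text tells. Its arguments: {"type":"object","properties":{"commands":{"type":"string"}},"required":["commands"]}

```bash
mkdir -p pics; ls; python3 - <<'E'
from bench import robot, snapshot, models
import cv2
print(robot.get_obs())
for n in ["scene","top"]:
    s=snapshot(n); cv2.imwrite(f"pics/{n}0.png",s["img"]); print(n,s["camera_matrix"].tolist(),s["origin"],s["rotation"].tolist() if hasattr(s["rotation"],'tolist') else s["rotation"])
    for q in ["mill","canister","board","stand","mat","pile","pile_top","spice_tin","tin"]:
        r=models.tip_of(q,s)[:2]; b=models.spot_in(q,s)[:1]
        print(q,[(round(d["conf"],2),[round(d["centre"][0]*640,1),round(d["centre"][1]*480,1)]) for d in r],[(round(d["conf"],2),[round(v*k) for v,k in zip(d["bbox"],(640,480,640,480))]) for d in b])
E
```

```text
pics
{'time': 0.0, 'joint_positions': array([-1.39806672e+00,  8.79370562e-02,  1.37220780e+00,  1.27863616e-05,
        1.68358334e+00, -1.03113564e-01]), 'qvel': array([ 0.00116368, -0.00027169, -0.00068553, -0.00053314,  0.00237571,
        0.00043042]), 'joint_torque': array([ 1.48740787e-05, -3.40186429e+01, -3.02421641e+01,  7.17672310e-02,
        3.30538850e-02, -1.57912750e-04]), 'tool_pos': array([ 0.14969831, -0.52868563,  0.20433754]), 'ee_rot': array([-3.13946976e+00, -2.32453738e-04,  2.75844346e-01]), 'wrist_force': array([-0.66768175, -0.06158016,  0.22090824]), 'wrist_torque': array([0.01428145, 0.03281697, 0.02493108]), 'width': 0.09396984735768926}
scene [[515.8926785754675, 0.0, 322.7562025953772], [0.0, 515.8926785754675, 240.5858228639129], [0.0, 0.0, 1.0]] [0.15951963 0.56113821 0.38314917] [-1.9518286720868603, 0.00828683496448579, -2.6985815698022706]
mill [(0.87, [278.9, 253.6])] [(0.86, [260, 197, 31, 63])]
canister [(0.64, [301.0, 237.6])] [(0.71, [284, 188, 28, 53])]
board [(0.74, [266.9, 240.3])] [(0.73, [235, 225, 26, 29])]
stand [] [(0.56, [221, 226, 1
[... 485 characters left out ...]
, 1.0]] [ 0.32456353 -0.14978791  0.9006448 ] [-2.9133244773286675, 0.005662157574507054, -1.6546014829760374]
mill [(0.97, [330.7, 201.8])] [(0.91, [317, 177, 28, 35])]
canister [(0.82, [374.7, 198.6])] [(0.92, [362, 175, 28, 39])]
board [(0.78, [351.5, 174.1])] [(0.66, [316, 162, 69, 28])]
stand [(0.86, [349.2, 188.7])] [(0.75, [309, 155, 85, 72])]
mat [(0.9, [262.8, 276.2])] [(0.76, [215, 257, 87, 38])]
pile [(0.92, [360.9, 268.0]), (0.66, [237.9, 201.9])] [(0.82, [326, 249, 79, 35])]
pile_top [(0.65, [364.2, 261.4])] [(0.89, [323, 250, 81, 33])]
spice_tin [(0.78, [241.6, 200.2]), (0.59, [261.9, 279.0])] [(0.67, [224, 182, 33, 34])]
tin [(0.9, [282.5, 332.9])] [(0.89, [265, 319, 34, 31])]
```

```bash
cat > h.py <<'E'
import numpy as np, cv2
from scipy.spatial.transform import Rotation as Ro
def ray(s,uv):
    K=s["camera_matrix"]; R=Ro.from_euler('xyz',s["rotation"]).as_matrix() if np.ndim(s["rotation"])==1 else s["rotation"]
    return R@(np.linalg.inv(K)@[uv[0],uv[1],1])
def pt(s,uv,z):
    d=ray(s,uv); o=np.array(s["origin"]); return o+d*(z-o[2])/d[2]
def proj(s,P):
    R=Ro.from_euler('xyz',s["rotation"]).as_matrix() if np.ndim(s["rotation"])==1 else s["rotation"]
    c=(np.atleast_2d(P)-s["origin"])@R; u=c@s["camera_matrix"].T; return u[:,:2]/u[:,2:]
E
python3 - <<'E'
from bench import robot, snapshot, models
import cv2
from h import *
s=snapshot("top")
for n,uv,z in [("mill",(330.7,201.8),.012),("can",(374.7,198.6),.012),("board",(351.5,174.1),.012),("stand",(349.2,188.7),0),("mat",(262.8,276.2),0),("pile",(360.9,268),0),("pt20",(364.2,261.4),.02),("pt48",(364.2,261.4),.048),("spice",(241.6,200.2),0),("tin",(282.5,332.9),0)]:
    print(n,pt(s,uv,z).round(4))
cv2.imwrite("pics/topc.png",cv2.resize(s["img"][130:370,190:430],(800,600)[:1]*0 or (600,600),interpolation=cv2.INTER_CUBIC))
s=snapshot("scene")
cv2.imwrite("pics/sc.png",s["img"])
E
```

```text
mill [ 0.6109 -0.1895  0.012 ]
can [ 0.61   -0.2794  0.012 ]
board [ 0.6669 -0.2376  0.012 ]
stand [ 0.6399 -0.2308  0.    ]
mat [ 0.4721 -0.042   0.    ]
pile [ 0.472  -0.2378  0.    ]
pt20 [ 0.4812 -0.2436  0.02  ]
pt48 [ 0.4762 -0.2406  0.048 ]
spice [ 0.634  -0.0071  0.    ]
tin [ 0.3586 -0.0738  0.    ]
```

View pics/topc.png

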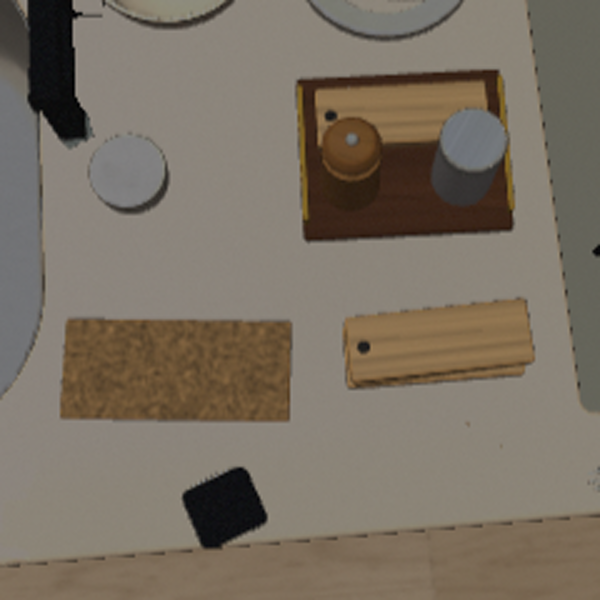

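View pics/sc.png

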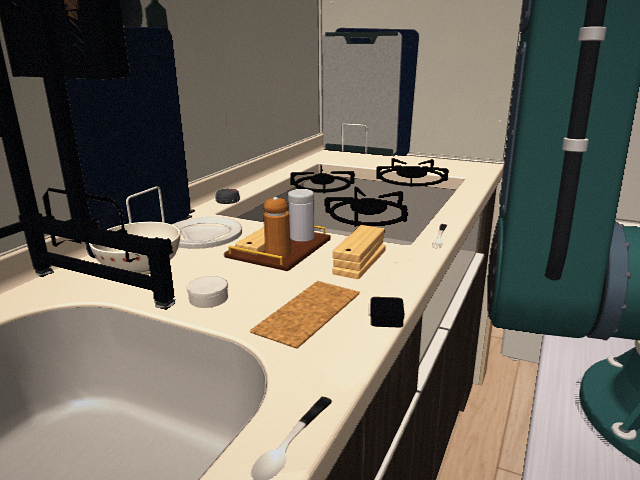

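```bash
python3 - <<'E'
from bench import robot, snapshot, models
import cv2
from h import *
from scipy.optimize import least_squares
s=snapshot("top")
c=lambda a:np.array(a)/2.5+[190,130]-0.3
# mat rect at z=.005
def fit(corn,w,h,z,x0,freez=False):
    loc=np.array([[w/2,h/2],[w/2,-h/2],[-w/2,-h/2],[-w/2,h/2]])
    def f(p):
        R=np.array([[np.cos(p[2]),-np.sin(p[2])],[np.sin(p[2]),np.cos(p[2])]])
        P=np.c_[loc@R.T+p[:2],np.full(4,p[3] if freez else z)]
        return (proj(s,P)-corn).ravel()
    r=least_squares(f,x0); print(r.x.round(4),"deg",np.degrees(r.x[2]).round(2),r.fun.round(2))
fit(c([(67,319),(291,321),(290,420),(60,418)]),.08,.18,.005,[.47,-.04,0])
fit(c([(345,318),(526,299),(534,361),(350,383)]),.05,.14,.04,[.47,-.24,0,.04],True)
for z in(.032,.048): fit(c([(345,318),(526,299),(534,361),(350,383)]),.05,.14,z,[.47,-.24,0])
# stand front corners at z 12
fit(c([(297,79),(498,70),(512,229),(305,239)]),.14,.17,.012,[.64,-.23,0])
big=lambda im,x,y,w,h:cv2.resize(im[y:y+h,x:x+w],(800,600),interpolation=cv2.INTER_CUBIC)
cv2.imwrite("pics/stand.png",big(s["img"],300,148,104,78))
cv2.imwrite("pics/pile.png",big(s["img"],316,238,96,72))
E
```

```text
[ 0.4695 -0.0379 -0.0936] deg -5.37 [-0.29 -0.3   0.29 -0.32  0.    0.32 -0.    0.26]
[ 0.4692 -0.2426  0.0246  0.0397] deg 1.41 [-0.42 -0.05 -0.4  -0.27  0.28  0.56  0.53 -0.24]
[ 0.4705 -0.2434  0.0244] deg 1.4 [-0.08  0.03 -0.7  -0.11 -0.06  0.49  0.84 -0.39]
[ 0.4679 -0.2417  0.0248] deg 1.42 [-0.79 -0.14 -0.07 -0.45  0.66  0.63  0.19 -0.08]
[ 0.6308 -0.2327 -0.0352] deg -2.02 [-0.6  -0.46  0.65 -0.75  0.8   0.49 -0.85  0.58]
```

View pics/stand.png

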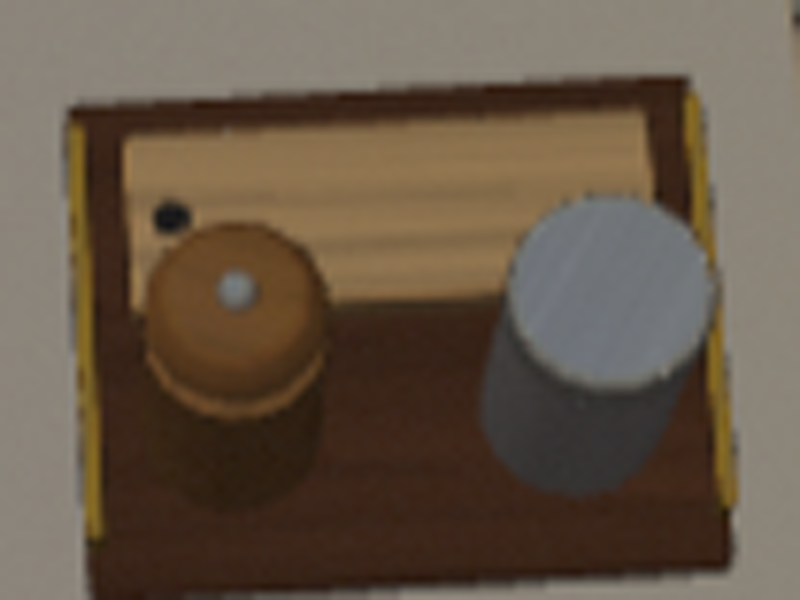

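```bash
python3 - <<'E'
from bench import robot, snapshot, models
import cv2
from h import *
from scipy.optimize import least_squares
s=snapshot("top"); s2=snapshot("scene")
c=lambda a:(np.array(a)+.5)/7.6923+[300,148]-.5
def rect(p,w,h,z):
    loc=np.array([[w/2,h/2],[w/2,-h/2],[-w/2,-h/2],[-w/2,h/2]])
    R=np.array([[np.cos(p[2]),-np.sin(p[2])],[np.sin(p[2]),np.cos(p[2])]])
    return np.c_[loc@R.T+p[:2],np.full(4,z)]
C=c([(70,108),(688,77),(732,568),(90,598)])
r=least_squares(lambda p:(proj(s,rect(p,.14,.17,.012))-C).ravel(),[.64,-.23,0]);print(r.x,np.degrees(r.x[2]),r.fun.round(2))
p=r.x;R=np.array([[np.cos(p[2]),-np.sin(p[2])],[np.sin(p[2]),np.cos(p[2])]])
for l in [(-.025,.045),(-.025,-.045),(.028,0)]: print(l,(R@l+p[:2]).round(4))
print("lid",pt(s,c((612,290)),.105),"ball",pt(s,c((238,290)),.120))
b=c([(125,138),(643,110)]);print("board back corners",[pt(s,x,.028).round(4) for x in b])
a=cv2.resize(s["img"][238:310,316:412],(400,300),interpolation=cv2.INTER_CUBIC)
b=cv2.resize(s2["img"][218:284,318:406],(400,300),interpolation=cv2.INTER_CUBIC)
d=cv2.resize(s2["img"][180:280,215:348],(400,300),interpolation=cv2.INTER_CUBIC)
cv2.imwrite("pics/p2.png",np.vstack([np.hstack([a,b]),np.hstack([d,d])]))
E
```

```text
[ 0.63065273 -0.23275264 -0.03577142] -2.0495515122061687 [-0.73 -0.71  0.57 -0.53  0.57  0.48 -0.42  0.63]
(-0.025, 0.045) [ 0.6073 -0.1869]
(-0.025, -0.045) [ 0.6041 -0.2768]
(0.028, 0) [ 0.6586 -0.2338]
lid [ 0.60500461 -0.2767351   0.105     ] ball [ 0.60722484 -0.18713179  0.12      ]
board back corners [array([ 0.6854, -0.1655,  0.028 ]), array([ 0.6815, -0.3029,  0.028 ])]
```

View pics/p2.png

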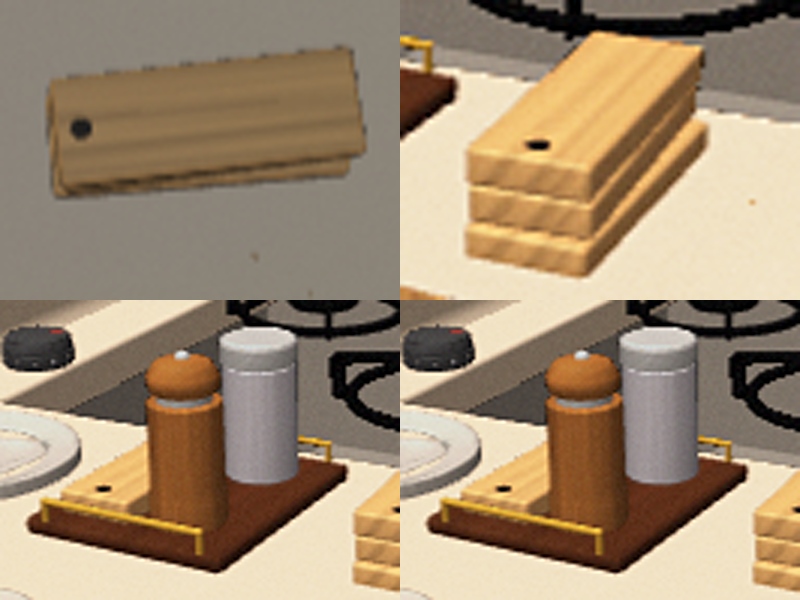

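```bash
python3 - <<'E'
from bench import robot, snapshot, models
from h import *
from scipy.optimize import least_squares
s=snapshot("top"); s2=snapshot("scene")
A=(np.array([(50,80),(352,47),(366,152),(60,187)])+.5)/4.1667+[316,238]-.5
B=(np.array([(67,155),(190,34),(305,48),(192,177)])+.5)/4.5455+[318,218]-.5
def rect(p,w,h,z):
    loc=np.array([[w/2,h/2],[w/2,-h/2],[-w/2,-h/2],[-w/2,h/2]])
    R=np.array([[np.cos(p[2]),-np.sin(p[2])],[np.sin(p[2]),np.cos(p[2])]])
    return np.c_[loc@R.T+p[:2],np.full(4,z)]
f=lambda p:np.r_[(proj(s,rect(p,.05,.14,p[3]))-A).ravel(),(proj(s2,rect(p,.05,.14,p[3]))-B).ravel()]
r=least_squares(f,[.47,-.24,0,.04]);print(r.x.round(4),np.degrees(r.x[2]),r.fun.round(2))
E
```

```text
[ 0.47   -0.2426  0.0322  0.0404] 1.847600810711993 [-0.42 -0.14 -0.52 -0.59  0.2  -0.18  0.33 -0.02 -0.16 -0.1   0.67  0.2
  0.34  0.57  0.17 -0.43]
```

arm_command(
  commands="0 0 -10 0 0 -10.3 1;0 0 -10 0 0 -10.3 1;0 0 -10 0 0 -10.3 1;0 0 -10 0 0 -10.3 1;0 0 -10 0 0 -10.3 1;0 0 -10 0 0 -10.3 1;0 0 0 0 0 -10.3 1",
)

```text
time: 3.12
tool_pos: [0.1498, -0.5291, 0.2671]
ee_rot: [-3.142, -0.001, 1.576]
wrist_force: [0.8, 0.2, 0.6]
width: 0.0934
```

```bash
cat > to.py <<'E'
import sys,numpy as np
from bench import robot
from scipy.spatial.transform import Rotation as Ro
# usage: to.py x y z yawdeg
def show(x,y,z,yaw):
    o=robot.get_obs(); R=Ro.from_euler('xyz',o["ee_rot"])
    T=Ro.from_euler('xyz',[np.pi,0,np.radians(yaw)])
    print("t",round(o["time"],2),"pos",o["tool_pos"].round(4),"rpy",np.degrees(o["ee_rot"]).round(2),"w",round(o["width"],4),"F",o["wrist_force"].round(1))
    print("shift mm",(R.inv().apply(np.array([x,y,z])-o["tool_pos"])*1000).round(1),"turn",np.degrees((R.inv()*T).as_rotvec()).round(2))
if __name__=="__main__": show(*map(float,sys.argv[1:5]))
E
python3 to.py .607 -.187 .25 87.95
```

```text
t 3.12 pos [ 0.1498 -0.5291  0.2671] rpy [-1.800e+02 -4.000e-02  9.029e+01] w 0.0934 F [0.8 0.2 0.6]
shift mm [339.7 458.9  17.3] turn [-0.   -0.04  2.34]
```

arm_command(
  commands="34 46 0 0 0 0.3 1;34 46 0 0 0 0.3 1;34 46 0 0 0 0.3 1;34 46 0 0 0 0.3 1;34 46 0 0 0 0.3 1;34 46 0 0 0 0.3 1;34 46 0 0 0 0.3 1;34 46 0 0 0 0.3 1;34 46 0 0 0 0 1;34 46 0 0 0 0 1;0 0 0 0 0 0 1",
)

```text
time: 4.5
tool_pos: [0.6305, -0.1891, 0.2653]
ee_rot: [3.141, 0.002, 1.529]
wrist_force: [-0.5, -0.4, -1.2]
width: 0.0939
```

```bash
python3 to.py .607 -.187 .25 87.95; python3 - <<'E'
from bench import robot, snapshot, models
from h import *
s=snapshot("wrist"); cv2.imwrite("pics/w1.png",s["img"]); print(s["origin"],s["rotation"])
for q,P in [("mill",(.607,-.187,.012)),("canister",(.6045,-.2768,.012)),("board",(.6586,-.2338,.012)),("stand",(.6307,-.2328,0))]:
    print(q,proj(s,P).round(1),[(round(d["conf"],2),(np.array(d["centre"])*[640,480]).round(1),pt(s,np.array(d["centre"])*[640,480],P[2]).round(4)) for d in models.tip_of(q,s)[:1]])
E
```

```text
t 4.5 pos [ 0.6305 -0.1891  0.2653] rpy [1.7997e+02 9.0000e-02 8.7630e+01] w 0.0939 F [-0.5 -0.4 -1.2]
shift mm [  1.1 -23.5  15.3] turn [ 0.03  0.09 -0.32]
[ 0.63494097 -0.11355673  0.44396879] [ 2.87638242e+00 -8.38329556e-04 -4.13599271e-02]
mill [[296.7 198.8]] [(0.61, array([300.2, 200.6]), array([ 0.6106, -0.1891,  0.012 ]))]
canister [[299.  278.8]] [(0.83, array([300.9, 277. ]), array([ 0.6068, -0.2748,  0.012 ]))]
board [[346.7 239.6]] [(0.67, array([348.9, 243.2]), array([ 0.6609, -0.238 ,  0.012 ]))]
stand [[320.9 236.9]] [(0.6, array([324.4, 236.9]), array([ 0.6346, -0.233 ,  0.    ]))]
```

View pics/w1.png

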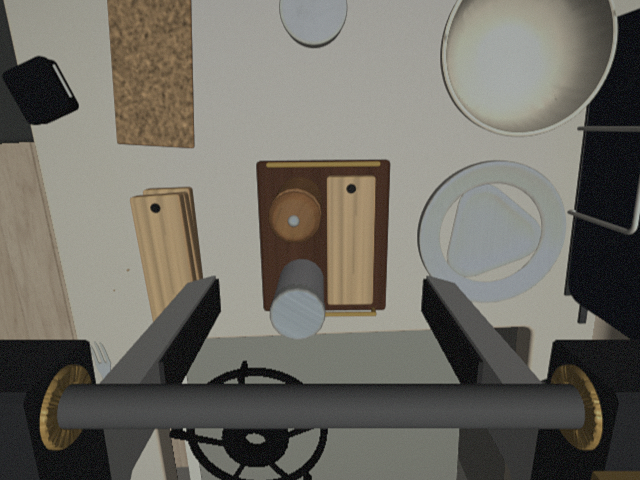

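```bash
python3 - <<'E'
from bench import robot, snapshot, models
from h import *
s=snapshot("wrist")
for n,uv,z in [("ball",(294,220.5),.12),("head",(296.5,215),.1),("lid",(299,311),.105),("boardbackL",(375,177),.028),("boardfrontL",(327,178),.028),("boardbR",(372.5,305),.028),("boardfR",(328,305),.028),("standFL",(258,161),.012),("standBL",(390,161),.012),("standBR",(385.5,311),.012),("standFR",(264,309),.012)]:
    print(n,pt(s,uv,z).round(4))
# TCP axis between fingers projected
o=robot.get_obs()
print(proj(s,o["tool_pos"]))
E
```

```text
ball [ 0.6078 -0.1912  0.12  ]
head [ 0.6088 -0.191   0.1   ]
lid [ 0.6058 -0.2781  0.105 ]
boardbackL [ 0.6857 -0.1711  0.028 ]
boardfrontL [ 0.6372 -0.1697  0.028 ]
boardbR [ 0.681  -0.3112  0.028 ]
boardfR [ 0.6322 -0.3088  0.028 ]
standFL [ 0.5668 -0.1507  0.012 ]
standBL [ 0.7035 -0.1574  0.012 ]
standBR [ 0.6977 -0.3268  0.012 ]
standFR [ 0.5589 -0.3174  0.012 ]
[[317.33294168 294.71344367]]
```

arm_command(
  commands="0.5 -12 20 0 0 -0.3 1;0.5 -11 40 0 0 0 1;0 0 45 0 0 0 1;0 0 40 0 0 0 1;0 0 20 0 0 0 1;0 0 0 0 0 0 1",
)

```text
time: 5.55
tool_pos: [0.6004, -0.1995, 0.1051]
ee_rot: [3.129, 0.008, 1.515]
wrist_force: [-0.3, 0.3, 0.7]
width: 0.0937
```

```bash
python3 to.py .6075 -.189 .047 87.95
```

```text
t 5.55 pos [ 0.6004 -0.1995  0.1051] rpy [179.25   0.46  86.82] w 0.0937 F [-0.3  0.3  0.7]
shift mm [11.4  5.8 58.1] turn [ 0.74  0.47 -1.13]
```

arm_command(
  commands="6 3 0 0.7 0.4 -1.1 1;5 3 5 0 0 0 1;0 0 15 0 0 0 1;0 0 15 0 0 0 1;0 0 12 0 0 0 1;0 0 8 0 0 0 1;0 0 0 0 0 0 1",
)

```text
time: 6.42
tool_pos: [0.6088, -0.1895, 0.0501]
ee_rot: [3.136, 0.003, 1.535]
wrist_force: [0.3, 0.3, -0.4]
width: 0.094
```

```bash
python3 to.py .6075 -.189 .047 87.95
```

```text
t 6.42 pos [ 0.6088 -0.1895  0.0501] rpy [1.797e+02 1.600e-01 8.794e+01] w 0.094 F [ 0.3  0.3 -0.4]
shift mm [ 0.5 -1.3  3.1] turn [ 0.3   0.16 -0.01]
```

arm_command(
  commands="0 -1.3 2 0.3 0.1 0 1;0 0 0 0 0 0 0.4;0 0 0 0 0 0 0.4;0 0 0 0 0 0 0;0 0 0 0 0 0 0;0 0 0 0 0 0 0",
)

```text
time: 7.18
tool_pos: [0.6086, -0.1901, 0.0501]
ee_rot: [3.138, 0.002, 1.535]
wrist_force: [0.8, -0.3, 0.3]
width: 0.0473
```

```bash
python3 to.py .6075 -.189 .047 87.95; python3 - <<'E'
from bench import snapshot
import cv2
s=snapshot("wrist"); cv2.imwrite("pics/w2.png",s["img"])
E
```

```text
t 7.17 pos [ 0.6086 -0.1901  0.0501] rpy [1.7982e+02 1.2000e-01 8.7930e+01] w 0.0473 F [ 0.8 -0.3  0.3]
shift mm [ 1.  -1.1  3.1] turn [ 0.18  0.12 -0.02]
```

arm_command(
  commands="0 0 0 0 0 0 0;0 0 -10 0 0 0 0;0 0 -25 0 0 0 0;0 0 -30 0 0 0 0;0 0 -25 0 0 0 0;16 -12 0 0 0 0 0;32 -24 0 0 0 0 0;38 -28 0 0 0 0 0;38 -28 0 0 0 0 0;38 -28 0 0 0 0 0;20 -15 0 0 0 0 0;0 0 0 0 0 0 0",
)

```text
time: 8.72
tool_pos: [0.4741, 0.0026, 0.143]
ee_rot: [-3.141, -0.001, 1.533]
wrist_force: [0.3, -0.5, -2.8]
width: 0.0453
```

```bash
python3 to.py .4737 .0069 .045 87.95
```

```text
t 8.72 pos [0.4741 0.0026 0.143 ] rpy [-1.7995e+02 -4.0000e-02  8.7860e+01] w 0.0453 F [ 0.3 -0.5 -2.8]
shift mm [ 4.2 -0.5 98. ] turn [-0.05 -0.04 -0.09]
```

View pics/w2.png

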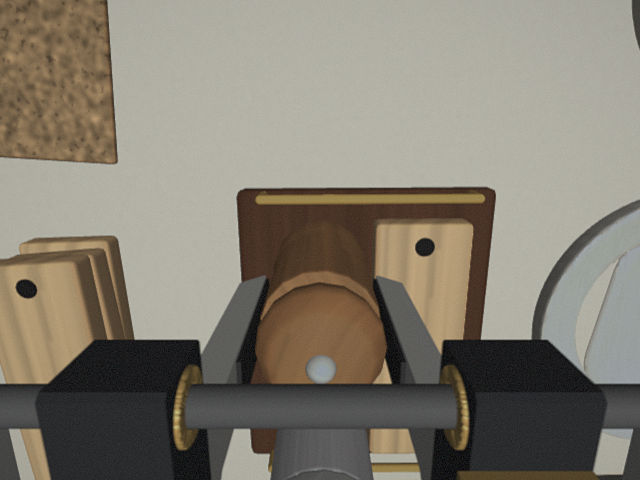

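arm_command(
  commands="4 0 15 0 0 0 0;0 0 25 0 0 0 0;0 0 25 0 0 0 0;0 0 17 0 0 0 0;0 0 8 0 0 0 0;0 0 0 0 0 0 0",
)

```text
time: 9.48
tool_pos: [0.4757, 0.003, 0.046]
ee_rot: [-3.138, 0.001, 1.528]
wrist_force: [-0.6, -0.8, -2.7]
width: 0.0455
```

```bash
python3 to.py .4737 .0069 .0431 87.95
```

```text
t 9.47 pos [0.4757 0.003  0.046 ] rpy [-1.7978e+02  4.0000e-02  8.7540e+01] w 0.0455 F [-0.6 -0.8 -2.7]
shift mm [ 3.8 -2.1  2.9] turn [-0.22  0.04 -0.41]
```

arm_command(
  commands="0 0 2 0 0 0 0;0 0 1.5 0 0 0 0;0 0 0 0 0 0 0",
)

```text
time: 9.85
tool_pos: [0.4773, 0.0025, 0.0439]
ee_rot: [-3.141, 0.001, 1.527]
wrist_force: [0.7, -0.6, -2.7]
width: 0.0458
```

arm_command(
  commands="0 0 1.2 0 0 0 0;0 0 1 0 0 0 0",
)

```text
time: 10.1
tool_pos: [0.4777, 0.0025, 0.043]
ee_rot: [3.141, 0.001, 1.527]
wrist_force: [-3.0, 0.8, 3.4]
width: 0.0454
```

arm_command(
  commands="0 0 0 0 0 0 0.6;0 0 0 0 0 0 0.8;0 0 0 0 0 0 1;0 0 0 0 0 0 1;0 0 -20 0 0 0 1;0 0 -40 0 0 0 1;0 0 -50 0 0 0 1;0 0 -30 0 0 0 1;0 0 0 0 0 0 1",
)

```text
time: 11.22
tool_pos: [0.4779, 0.0027, 0.1869]
ee_rot: [3.139, 0.001, 1.527]
wrist_force: [-0.2, 0.8, 0.3]
width: 0.094
```

```bash
python3 to.py .605 -.2775 .19 87.95;python3 - <<'E'
from bench import snapshot
from h import *
s=snapshot("wrist"); cv2.imwrite("pics/w3.png",s["img"])
E
```

```text
t 11.22 pos [0.4779 0.0027 0.1869] rpy [1.7987e+02 6.0000e-02 8.7510e+01] w 0.094 F [-0.2  0.8  0.3]
shift mm [-274.4  139.1   -2.5] turn [ 0.13  0.06 -0.44]
```

View pics/w3.png

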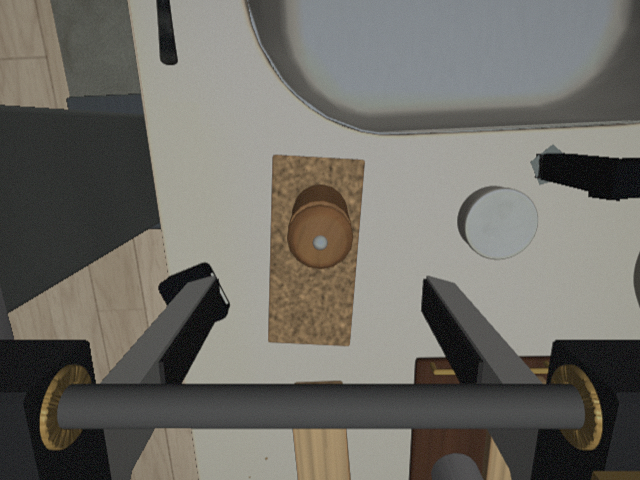

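arm_command(
  commands="-20 10 0 0 0 -0.4 1;-45 23 0 0 0 0 1;-50 25 0 0 0 0 1;-50 25 0 0 0 0 1;-50 25 0 0 0 0 1;-40 21 0 0 0 0 1;-15 8 0 0 0 0 1;0 0 0 0 0 0 1",
)

```text
time: 12.28
tool_pos: [0.6001, -0.2764, 0.1587]
ee_rot: [-3.11, -0.013, 1.537]
wrist_force: [0.1, 0.0, -0.3]
width: 0.0937
```

```bash
python3 to.py .605 -.2775 .042 87.95
```

```text
t 12.28 pos [ 0.6001 -0.2764  0.1587] rpy [-178.19   -0.75   88.07] w 0.0937 F [ 0.1  0.  -0.3]
shift mm [ -2.4   8.6 116.5] turn [-1.81 -0.75  0.13]
```

arm_command(
  commands="-1 3 0 -1.8 -0.7 0 1;-1 3 10 0 0 0 1;0 2 20 0 0 0 1;0 0 25 0 0 0 1;0 0 25 0 0 0 1;0 0 18 0 0 0 1;0 0 10 0 0 0 1;0 0 0 0 0 0 1",
)

```text
time: 13.28
tool_pos: [0.6033, -0.271, 0.0351]
ee_rot: [-3.128, -0.009, 1.542]
wrist_force: [-0.1, 0.5, 0.3]
width: 0.0942
```

```bash
python3 to.py .605 -.2775 .042 87.95
```

```text
t 13.28 pos [ 0.6033 -0.271   0.0351] rpy [-179.19   -0.54   88.33] w 0.0942 F [-0.1  0.5  0.3]
shift mm [-6.4  1.8 -7. ] turn [-0.81 -0.54  0.39]
```

arm_command(
  commands="-4 2 -6 -0.8 -0.5 0.4 1;-3 0 -2 0 0 0 1;0 0 0 0 0 0 1",
)

```text
time: 13.65
tool_pos: [0.6071, -0.2798, 0.047]
ee_rot: [3.135, 0.003, 1.534]
wrist_force: [0.1, 0.5, -0.4]
width: 0.0941
```

```bash
python3 to.py .605 -.2775 .042 87.95; python3 - <<'E'
from bench import snapshot
from h import *
s=snapshot("wrist"); cv2.imwrite("pics/w4.png",s["img"])
E
```

```text
t 13.65 pos [ 0.6071 -0.2798  0.047 ] rpy [1.7965e+02 1.6000e-01 8.7890e+01] w 0.0941 F [ 0.1  0.5 -0.4]
shift mm [ 2.2 -2.2  5. ] turn [ 0.35  0.16 -0.05]
```

View pics/w4.png

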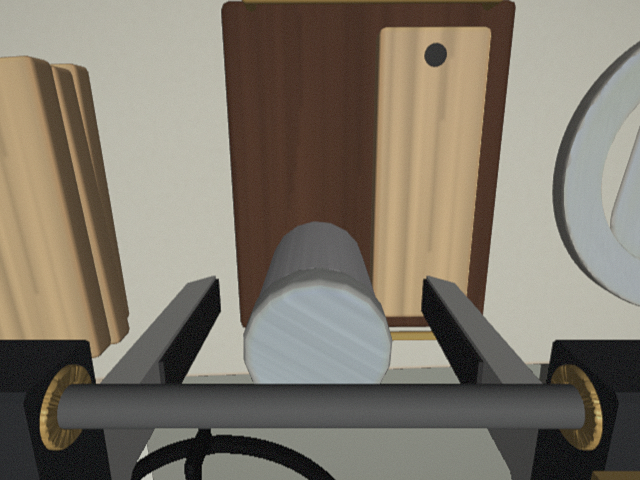

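arm_command(
  commands="0 -2.5 1.5 0.3 0 0 1;0 0 0 0 0 0 0.6;0 0 0 0 0 0 0.5;0 0 0 0 0 0 0.5",
)

```text
time: 14.2
tool_pos: [0.6045, -0.2796, 0.0457]
ee_rot: [3.141, 0.003, 1.534]
wrist_force: [0.7, 0.0, -0.0]
width: 0.0676
```

```bash
python3 to.py .6055 -.2775 .042 87.95; python3 - <<'E'
from bench import snapshot
from h import *
s=snapshot("wrist"); cv2.imwrite("pics/w5.png",s["img"])
E
```

```text
t 14.2 pos [ 0.6045 -0.2796  0.0457] rpy [1.7995e+02 1.6000e-01 8.7900e+01] w 0.0676 F [ 0.7  0.  -0. ]
shift mm [2.1 0.9 3.7] turn [ 0.05  0.16 -0.05]
```

View pics/w5.png

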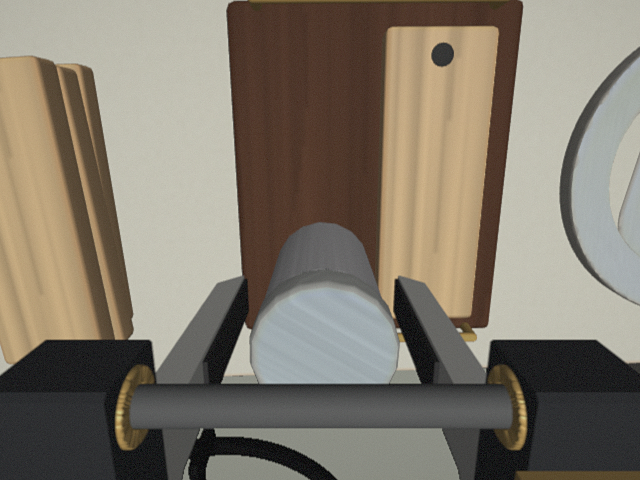

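arm_command(
  commands="0 1 0 0 0 0 0.5;0 0 0 0 0 0 0;0 0 0 0 0 0 0;0 0 0 0 0 0 0;0 0 0 0 0 0 0",
)

```text
time: 14.88
tool_pos: [0.6057, -0.2795, 0.0456]
ee_rot: [3.141, 0.003, 1.534]
wrist_force: [0.1, 0.0, -0.6]
width: 0.0496
```

```bash
python3 to.py .6055 -.2775 .042 87.95
```

```text
t 14.88 pos [ 0.6057 -0.2795  0.0456] rpy [1.7994e+02 1.6000e-01 8.7900e+01] w 0.0496 F [ 0.1  0.  -0.6]
shift mm [ 2.  -0.2  3.6] turn [ 0.06  0.16 -0.05]
```

arm_command(
  commands="0 0 -10 0 0 0 0;0 0 -25 0 0 0 0;0 0 -30 0 0 0 0;0 0 -30 0 0 0 0;16 -12 -5 0 0 0 0;30 -23 0 0 0 0 0;35 -27 0 0 0 0 0;35 -27 0 0 0 0 0;35 -27 0 0 0 0 0;25 -19 0 0 0 0 0;10 -8 0 0 0 0 0;0 0 0 0 0 0 0",
)

```text
time: 16.38
tool_pos: [0.465, -0.0831, 0.1518]
ee_rot: [3.139, 0.003, 1.533]
wrist_force: [0.0, -0.6, -2.4]
width: 0.0502
```

```bash
python3 to.py .469 -.087 .0386 87.95
```

```text
t 16.38 pos [ 0.465  -0.0831  0.1518] rpy [1.7982e+02 1.6000e-01 8.7840e+01] w 0.0502 F [ 0.  -0.6 -2.4]
shift mm [ -3.4   3.8 113.2] turn [ 0.18  0.16 -0.11]
```

arm_command(
  commands="-3 2 15 0 0 0 0;0 0 25 0 0 0 0;0 0 28 0 0 0 0;0 0 20 0 0 0 0;0 0 12 0 0 0 0;0 0 6 0 0 0 0;0 0 0 0 0 0 0",
)

```text
time: 17.25
tool_pos: [0.4706, -0.0935, 0.0384]
ee_rot: [3.14, 0.005, 1.526]
wrist_force: [0.3, -0.3, -1.7]
width: 0.0498
```

```bash
python3 to.py .469 -.087 .0386 87.95
```

```text
t 17.25 pos [ 0.4706 -0.0935  0.0384] rpy [179.9    0.29  87.45] w 0.0498 F [ 0.3 -0.3 -1.7]
shift mm [ 6.4 -1.9 -0.3] turn [ 0.1   0.29 -0.5 ]
```

arm_command(
  commands="0 0 1 0 0 0 0;0 0 0.5 0 0 0 0;0 0 0 0 0 0 0.6;0 0 0 0 0 0 0.8;0 0 0 0 0 0 1;0 0 0 0 0 0 1;0 0 -20 0 0 0 1;0 0 -40 0 0 0 1;0 0 -50 0 0 0 1;0 0 -30 0 0 0 1;0 0 0 0 0 0 1",
)

```text
time: 18.62
tool_pos: [0.471, -0.0929, 0.1819]
ee_rot: [3.137, 0.006, 1.527]
wrist_force: [-0.1, -0.6, 0.2]
width: 0.0939
```

```bash
python3 to.py .6595 -.2365 .17 87.95
```

```text
t 18.62 pos [ 0.471  -0.0929  0.1819] rpy [179.73   0.33  87.46] w 0.0939 F [-0.1 -0.6  0.2]
shift mm [-135.   194.6   13.6] turn [ 0.27  0.34 -0.49]
```

arm_command(
  commands="-10 15 -2 0 0 -0.5 1;-22 32 -2 0 0 0 1;-25 36 -2 0 0 0 1;-25 36 -2 0 0 0 1;-25 36 -2 0 0 0 1;-18 26 0 0 0 0 1;-8 12 0 0 0 0 1;0 0 0 0 0 0 1",
)

```text
time: 19.62
tool_pos: [0.6592, -0.2345, 0.1717]
ee_rot: [-3.123, -0.004, 1.536]
wrist_force: [0.3, 0.6, 0.4]
width: 0.0941
```

```bash
python3 to.py .6595 -.2365 .017 87.95;python3 - <<'E'
from bench import snapshot
from h import *
s=snapshot("top"); cv2.imwrite("pics/t6.png",cv2.resize(s["img"][150:330,200:420],(880,720)))
s=snapshot("wrist"); cv2.imwrite("pics/w6.png",s["img"])
E
```

```text
t 19.62 pos [ 0.6592 -0.2345  0.1717] rpy [-178.91   -0.2    88.03] w 0.0941 F [0.3 0.6 0.4]
shift mm [ -2.6   3.3 154.7] turn [-1.09 -0.2   0.08]
```

View pics/w6.png

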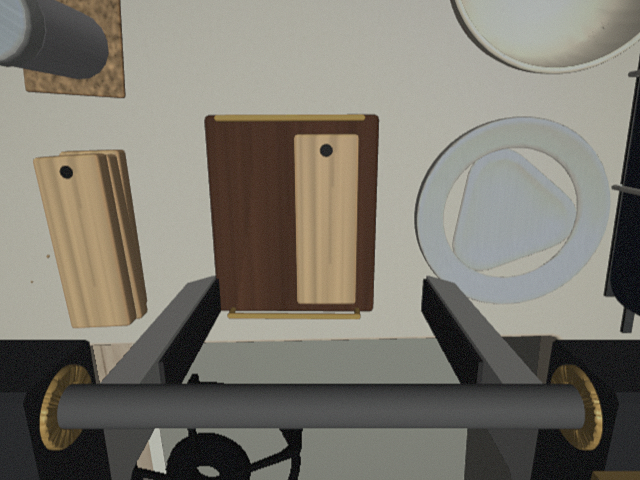

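```bash
python3 - <<'E'
from bench import robot,snapshot
from h import *
s=snapshot("wrist")
for n,z,c in [("board",.028,[(357,135),(356,304),(298,303),(295,135)]),("pile",.041,[(100,152),(132,325),(72,328),(35,159)]),("stand",.012,[(379,115),(374,312),(217,310),(206,115)])]:
    P=np.array([pt(s,u,z) for u in c]); m=P.mean(0); d=P[0]+P[3]-P[1]-P[2]
    print(n,P.round(4)[:,:2].tolist(),m.round(4),np.degrees(np.arctan2(-d[0],d[1])).round(2),np.linalg.norm(P[0]-P[3]),np.linalg.norm(P[0]-P[1]))
print(proj(s,robot.get_obs()["tool_pos"]))
E
```

```text
board [[0.6873, -0.1651], [0.6849, -0.3035], [0.636, -0.3014], [0.6403, -0.1636]] [ 0.6621 -0.2334  0.028 ] -1.38 0.04704260813528408 0.1383985080967342
pile [[0.4957, -0.1708], [0.4983, -0.3118], [0.4473, -0.3133], [0.4457, -0.1743]] [ 0.4717 -0.2426  0.041 ] 0.86 0.05011735746786772 0.14105372177483722
stand [[0.7058, -0.1508], [0.7018, -0.3187], [0.5616, -0.3133], [0.5693, -0.1461]] [ 0.6346 -0.2322  0.012 ] -2.0 0.13650550069057235 0.16803115154463552
[[317.64940285 295.00256249]]
```

arm_command(
  commands="0 2 5 -1.1 -0.2 0 1;0 0 25 0 0 0 1;0 0 30 0 0 0 1;0 0 30 0 0 0 1;0 0 25 0 0 0 1;0 0 15 0 0 0 1;0 0 0 0 0 0 1",
)

```text
time: 20.65
tool_pos: [0.66, -0.2306, 0.0443]
ee_rot: [3.129, 0.003, 1.54]
wrist_force: [0.8, -0.3, 0.6]
width: 0.0938
```

```bash
python3 to.py .66 -.234 .016 87.95
```

```text
t 20.65 pos [ 0.66   -0.2306  0.0443] rpy [179.29   0.2   88.23] w 0.0938 F [ 0.8 -0.3  0.6]
shift mm [-3.3 -0.3 28.3] turn [0.71 0.19 0.28]
```

arm_command(
  commands="-3 0 5 0.7 0.2 0.3 1;0 0 10 0 0 0 1;0 0 8 0 0 0 1;0 0 4 0 0 0 1;0 0 0 0 0 0 1",
)

```text
time: 21.28
tool_pos: [0.662, -0.2348, 0.0192]
ee_rot: [3.136, 0.002, 1.534]
wrist_force: [-0.2, -0.4, 0.5]
width: 0.0941
```

```bash
python3 to.py .66 -.234 .016 87.95
```

```text
t 21.27 pos [ 0.662  -0.2348  0.0192] rpy [1.7969e+02 1.1000e-01 8.7910e+01] w 0.0941 F [-0.2 -0.4  0.5]
shift mm [ 0.7 -2.1  3.2] turn [ 0.31  0.11 -0.04]
```

arm_command(
  commands="0 -2.5 2.5 0.3 0.1 0 1;0 0 1 0 0 0 0.7;0 0 0 0 0 0 0.6;0 0 0 0 0 0 0;0 0 0 0 0 0 0;0 0 0 0 0 0 0;0 0 0 0 0 0 0",
)

```text
time: 22.15
tool_pos: [0.6599, -0.2349, 0.0164]
ee_rot: [3.14, 0.001, 1.534]
wrist_force: [-0.4, 0.4, -1.0]
width: 0.0493
```

```bash
python3 to.py .66 -.234 .016 87.95
```

```text
t 22.15 pos [ 0.6599 -0.2349  0.0164] rpy [1.7992e+02 5.0000e-02 8.7910e+01] w 0.0493 F [-0.4  0.4 -1. ]
shift mm [0.9 0.  0.4] turn [ 0.08  0.05 -0.04]
```

arm_command(
  commands="0 0 -10 0 0 0 0;0 0 -25 0 0 0 0;0 0 -30 0 0 0 0;0 0 -25 0 0 0 0;-1 -15 0 0 0 -1 0;-3 -30 0 0 0 -1 0;-3 -35 0 0 0 -1 0;-3 -40 0 0 0 -0.5 0;-3 -35 0 0 0 0 0;-2 -25 0 0 0 0 0;0 -10 0 0 0 0 0;0 0 0 0 0 0 0",
)

```text
time: 23.65
tool_pos: [0.4663, -0.2522, 0.116]
ee_rot: [3.133, 0.006, 1.598]
wrist_force: [-0.2, -0.5, -1.2]
width: 0.0499
```

```bash
python3 to.py .470 -.2434 .06 91.4;python3 - <<'E'
from bench import snapshot
from h import *
s=snapshot("wrist"); cv2.imwrite("pics/w7.png",s["img"])
E
```

```text
t 23.65 pos [ 0.4663 -0.2522  0.116 ] rpy [179.49   0.32  91.57] w 0.0499 F [-0.2 -0.5 -1.2]
shift mm [ 9.   3.4 56. ] turn [0.51 0.32 0.18]
```

View pics/w7.png

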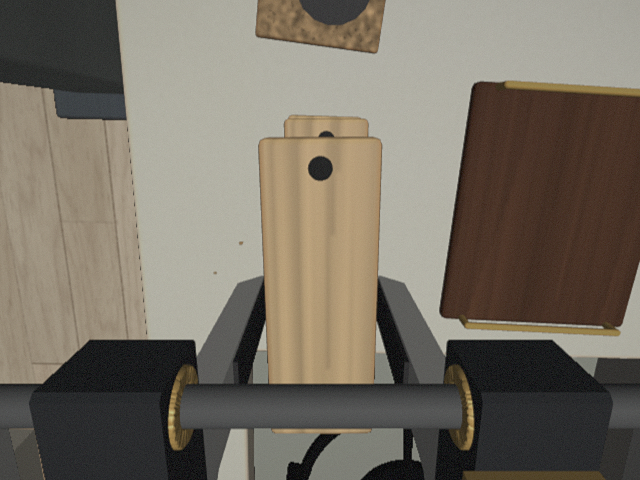

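arm_command(
  commands="5 2 0 0.5 0.3 0.2 0;4 1.4 10 0 0 0 0;0 0 15 0 0 0 0;0 0 12 0 0 0 0;0 0 8 0 0 0 0;0 0 0 0 0 0 0",
)

```text
time: 24.45
tool_pos: [0.4714, -0.2411, 0.0656]
ee_rot: [-3.139, -0.002, 1.598]
wrist_force: [0.4, 0.1, -1.4]
width: 0.05
```

```bash
python3 to.py .470 -.2434 .0444 91.4;python3 - <<'E'
from bench import snapshot
from h import *
a=snapshot("wrist")["img"]; b=snapshot("scene")["img"]; c=snapshot("top")["img"]
b=cv2.resize(b[200:300,310:430],(480,400),interpolation=cv2.INTER_CUBIC)
a=a[60:460,230:430]
cv2.imwrite("pics/w8.png",np.hstack([a,b]))
E
```

```text
t 24.45 pos [ 0.4714 -0.2411  0.0656] rpy [-1.7983e+02 -1.4000e-01  9.1540e+01] w 0.05 F [ 0.4  0.1 -1.4]
shift mm [-2.3 -1.4 21.2] turn [-0.17 -0.14  0.14]
```

View pics/w8.png

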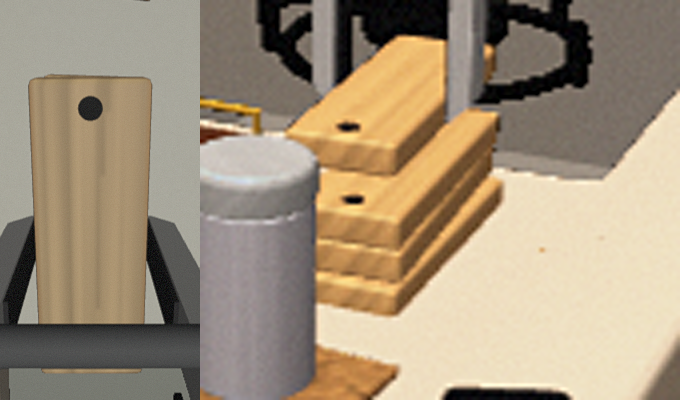

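```bash
python3 - <<'E'
from bench import robot,snapshot
from h import *
s=snapshot("scene"); z=robot.get_obs()["tool_pos"][2]-.0044
c=lambda x,y:((x-200)/4+310,y/4+200)
for h in (.039,.040,.041):
  print("hole",pt(s,c(347,127),z+.016)[:2].round(4),pt(s,c(353,199),h)[:2].round(4),"corner",pt(s,c(391,152),z+.016)[:2].round(4),pt(s,c(396,227),h)[:2].round(4),'low',pt(s,c(390,173),z)[:2].round(4),"side",)
t=snapshot("top"); cv2.imwrite("pics/t8.png",cv2.resize(t["img"][234:294,310:420],(770,420),interpolation=cv2.INTER_CUBIC))
E
```

```text
hole [ 0.4677 -0.1751] [ 0.4723 -0.1935] corner [ 0.4407 -0.1564] [ 0.4445 -0.1732] low [ 0.4472 -0.1722] side
hole [ 0.4677 -0.1751] [ 0.4714 -0.1913] corner [ 0.4407 -0.1564] [ 0.4436 -0.1711] low [ 0.4472 -0.1722] side
hole [ 0.4677 -0.1751] [ 0.4705 -0.1891] corner [ 0.4407 -0.1564] [ 0.4428 -0.169 ] low [ 0.4472 -0.1722] side
```

arm_command(
  commands="-2.3 -2 5 -0.2 -0.1 0.1 0;0 0 5 0 0 0 0;0 0 4 0 0 0 0;0 0 0 0 0 0 0",
)

```text
time: 25.2
tool_pos: [0.4707, -0.2447, 0.0535]
ee_rot: [3.136, 0.003, 1.595]
wrist_force: [0.4, 0.3, -0.8]
width: 0.0497
```

```bash
python3 to.py .470 -.2434 .0444 91.4;python3 - <<'E'
from bench import snapshot
from h import *
b=snapshot("scene")["img"]; t=snapshot("top")["img"]
b=cv2.resize(b[210:290,320:400],(400,400),interpolation=cv2.INTER_CUBIC)
t=cv2.resize(t[235:295,320:410],(400,400*60//90),interpolation=cv2.INTER_CUBIC)
t=np.vstack([t,np.zeros((400-t.shape[0],400,3),np.uint8)])
cv2.imwrite("pics/w9.png",np.hstack([t,b]))
E
```

```text
t 25.2 pos [ 0.4707 -0.2447  0.0535] rpy [1.797e+02 1.400e-01 9.141e+01] w 0.0497 F [ 0.4  0.3 -0.8]
shift mm [ 1.4 -0.8  9.1] turn [0.3  0.14 0.01]
```

View pics/w9.png

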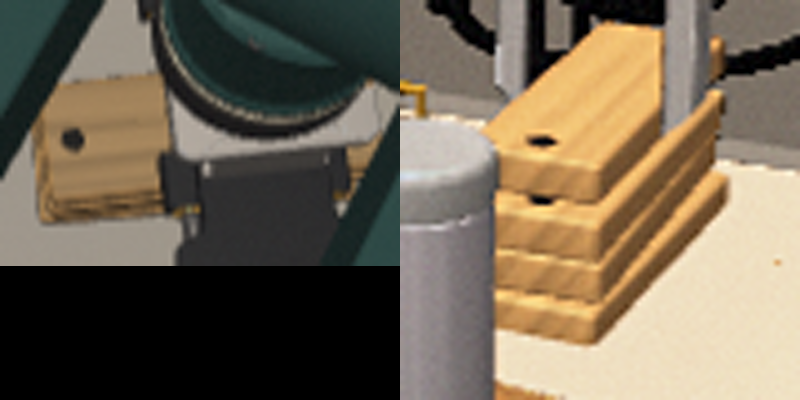

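arm_command(
  commands="1.2 -1.5 2.5 0.3 0.1 0 0;0 0 1.5 0 0 0 0;0 0 1 0 0 0 0",
)

```text
time: 25.68
tool_pos: [0.4698, -0.2438, 0.049]
ee_rot: [3.141, 0.002, 1.596]
wrist_force: [-0.6, -0.2, -0.7]
width: 0.0499
```

```bash
python3 to.py .470 -.2434 .0444 91.4
```

```text
t 25.68 pos [ 0.4698 -0.2438  0.049 ] rpy [1.7994e+02 9.0000e-02 9.1420e+01] w 0.0499 F [-0.6 -0.2 -0.7]
shift mm [0.4 0.2 4.6] turn [0.06 0.09 0.02]
```

Base now 0.0446; creep to contact.

arm_command(
  commands="0 0 1.5 0 0 0 0;0 0 1 0 0 0 0",
)

```text
time: 25.92
tool_pos: [0.4698, -0.2438, 0.0488]
ee_rot: [3.14, 0.002, 1.596]
wrist_force: [-1.0, 2.5, 3.7]
width: 0.0497
```

arm_command(
  commands="0 0 0 0 0 0 0.6;0 0 0 0 0 0 0.7;0 0 0 0 0 0 0.7;0 0 0 0 0 0 0.7;0 0 -20 0 0 0 0.7;0 0 -30 0 0 0 0.8;0 0 -30 0 0 0 1;30 0 -20 0 0 0 1;30 0 0 0 0 0 1;20 0 0 0 0 0 1;0 0 0 0 0 0 1",
)

```text
time: 27.3
tool_pos: [0.4677, -0.162, 0.1499]
ee_rot: [3.141, 0.001, 1.594]
wrist_force: [-0.7, -0.6, 0.8]
width: 0.0939
```

```bash
python3 to.py .4777 .0025 .14 87.6;python3 - <<'E'
from bench import snapshot
from h import *
a=snapshot("wrist");cv2.imwrite("pics/w10.png",a["img"])
b=snapshot("scene")["img"]; t=snapshot("top")["img"]
b=cv2.resize(b[210:290,320:400],(400,400),interpolation=cv2.INTER_CUBIC)
t=cv2.resize(t[235:295,320:410],(400,400*60//90),interpolation=cv2.INTER_CUBIC)
a=a["img"][180:480:2,::1][:,::2]; a=cv2.resize(a,(400,134+0))
t=np.vstack([t,a])
cv2.imwrite("pics/w11.png",np.hstack([t,b]))
E
```

```text
t 27.3 pos [ 0.4677 -0.162   0.1499] rpy [1.7995e+02 7.0000e-02 9.1340e+01] w 0.0939 F [-0.7 -0.6  0.8]
shift mm [164.3  13.8   9.7] turn [0.05 0.07 3.74]
```

View pics/w11.png

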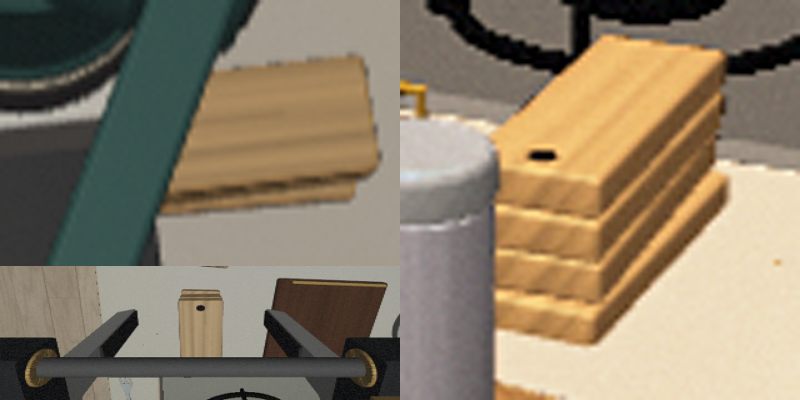

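arm_command(
  commands="15 1 -5 0 0 1 1;30 3 -5 0 0 1 1;35 3 -2 0 0 1 1;35 3 -2 0 0 0.8 1;30 3 0 0 0 0 1;14 1 0 0 0 0 1;0 0 0 0 0 0 1",
)

```text
time: 28.32
tool_pos: [0.4865, -0.0076, 0.1605]
ee_rot: [-3.137, 0.004, 1.513]
wrist_force: [-0.4, -0.9, -0.0]
width: 0.0939
```

```bash
python3 to.py .4777 .0025 .043 87.6;python3 - <<'E'
from bench import snapshot
from h import *
s=snapshot("top");t=s["img"]
print(*(proj(s,p).round(1)[0] for p in [(.4777,.0025,.113),(.471,-.093,.098)]))
t=cv2.resize(t[235:355,200:410],(790,451),interpolation=cv2.INTER_CUBIC)
cv2.imwrite("pics/t12.png",t)
s=snapshot("wrist");cv2.imwrite("pics/w12.png",s["img"])
E
```

```text
t 28.32 pos [ 0.4865 -0.0076  0.1605] rpy [-179.72    0.2    86.66] w 0.0939 F [-0.4 -0.9 -0. ]
shift mm [ 10.   -8.8 117.5] turn [-0.28  0.2  -0.94]
[228.9 265.4] [284.4 266.1]
```

arm_command(
  commands="6 -5 5 -0.3 0.2 -0.9 1;4 -4 15 0 0 0 1;0 0 25 0 0 0 1;0 0 25 0 0 0 1;0 0 20 0 0 0 1;0 0 14 0 0 0 1;0 0 0 0 0 0 1",
)

```text
time: 29.3
tool_pos: [0.4735, 0.0005, 0.0484]
ee_rot: [-3.138, 0.0, 1.523]
wrist_force: [-0.9, -0.3, 0.4]
width: 0.0938
```

```bash
python3 to.py .4777 .0025 .043 87.6
```

```text
t 29.3 pos [0.4735 0.0005 0.0484] rpy [-1.7979e+02  2.0000e-02  8.7270e+01] w 0.0938 F [-0.9 -0.3  0.4]
shift mm [2.2 4.1 5.4] turn [-0.21  0.02 -0.33]
```

View pics/t12.png

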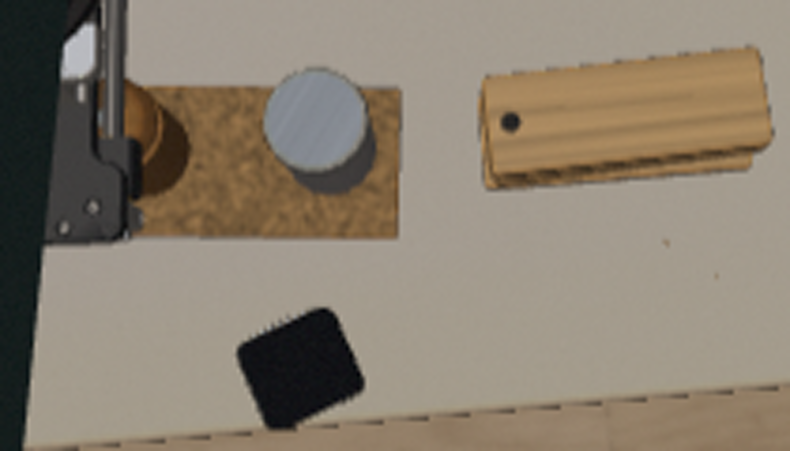

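arm_command(
  commands="2 4 3 -0.2 0 -0.3 1;0 0 1 0 0 0 1;0 0 0 0 0 0 1",
)

```text
time: 29.68
tool_pos: [0.4794, 0.0022, 0.0461]
ee_rot: [3.138, 0.001, 1.529]
wrist_force: [-0.5, -0.4, 0.5]
width: 0.0942
```

```bash
python3 to.py .4777 .0025 .043 87.6;python3 - <<'E'
from h import *
from bench import snapshot
from scipy.optimize import least_squares
s=snapshot("top")
def rect(p,w,h,z):
    loc=np.array([[w/2,h/2],[w/2,-h/2],[-w/2,-h/2],[-w/2,h/2]])
    R=np.array([[np.cos(p[2]),-np.sin(p[2])],[np.sin(p[2]),np.cos(p[2])]])
    return np.c_[loc@R.T+p[:2],np.full(4,z)]
for z,C in [(.0604,np.array([(486,77),(758,47),(771,145),(494,175)])/3.762+[200,235]),(.0444,(np.array([(50,80),(352,47),(366,152),(60,187)]))/4.1667+[316,238])]:
    r=least_squares(lambda p:(proj(s,rect(p,.05,.14,z))-C).ravel(),[.47,-.24,0]);print(r.x.round(4),np.degrees(r.x[2]),r.fun.round(2))
E
```

```text
t 29.68 pos [0.4794 0.0022 0.0461] rpy [1.7977e+02 4.0000e-02 8.7590e+01] w 0.0942 F [-0.5 -0.4  0.5]
shift mm [ 0.2 -1.7  3.1] turn [ 0.23  0.04 -0.01]
[ 0.468  -0.2435  0.0228] 1.3041125761309975 [-1.27 -0.21  0.59 -0.1   1.09  0.08 -0.41  0.16]
[ 0.4681 -0.2429  0.0254] 1.4548564169134115 [-0.46 -0.22 -0.13 -0.22  0.44  0.35  0.13  0.06]
```

arm_command(
  commands="0 -2 2.5 0.2 0 0 1;0 0 1 0 0 0 0.6;0 0 0 0 0 0 0.5;0 0 0 0 0 0 0;0 0 0 0 0 0 0;0 0 0 0 0 0 0;0 0 0 0 0 0 0",
)

```text
time: 30.6
tool_pos: [0.4777, 0.0023, 0.0431]
ee_rot: [3.14, 0.001, 1.529]
wrist_force: [-0.5, -0.4, 0.5]
width: 0.0453
```

```bash
python3 to.py .608 -.1901 .15 87.95
```

```text
t 30.6 pos [0.4777 0.0023 0.0431] rpy [1.7991e+02 5.0000e-02 8.7590e+01] w 0.0453 F [-0.5 -0.4  0.5]
shift mm [-186.8  138.5 -106.6] turn [ 0.09  0.05 -0.36]
```

arm_command(
  commands="0 0 -10 0 0 0 0;0 0 -25 0 0 0 0;0 0 -35 0 0 0 0;0 0 -30 0 0 0 0;-10 10 -10 0 0 -0.4 0;-28 21 -4 0 0 0 0;-35 26 -4 0 0 0 0;-35 26 -4 0 0 0 0;-35 25 -4 0 0 0 0;-28 20 0 0 0 0 0;-12 9 0 0 0 0 0;0 0 0 0 0 0 0",
)

```text
time: 32.1
tool_pos: [0.6094, -0.1889, 0.173]
ee_rot: [-3.137, -0.002, 1.539]
wrist_force: [-0.3, 0.8, -3.4]
width: 0.0455
```

```bash
python3 to.py .608 -.1903 .05 87.95
```

```text
t 32.1 pos [ 0.6094 -0.1889  0.173 ] rpy [-1.7975e+02 -1.1000e-01  8.8160e+01] w 0.0455 F [-0.3  0.8 -3.4]
shift mm [ -1.7  -0.8 123. ] turn [-0.25 -0.11  0.21]
```

arm_command(
  commands="-1 -1 15 -0.2 -0.1 0.2 0;0 0 25 0 0 0 0;0 0 25 0 0 0 0;0 0 20 0 0 0 0;0 0 15 0 0 0 0;0 0 8 0 0 0 0;0 0 0 0 0 0 0",
)

```text
time: 32.98
tool_pos: [0.6031, -0.1812, 0.0587]
ee_rot: [-3.136, -0.004, 1.542]
wrist_force: [-0.3, 0.5, -2.9]
width: 0.0451
```

```bash
python3 to.py .608 -.1903 .05 87.95
```

```text
t 32.98 pos [ 0.6031 -0.1812  0.0587] rpy [-179.7    -0.21   88.35] w 0.0451 F [-0.3  0.5 -2.9]
shift mm [-9.   5.2  8.6] turn [-0.3  -0.21  0.4 ]
```

Correct the lateral drift while still 8 mm above.

arm_command(
  commands="-5 3 0 -0.3 -0.2 0.4 0;-4 2 0 0 0 0 0;0 0 0 0 0 0 0;0 0 3 0 0 0 0;0 0 0 0 0 0 0",
)

```text
time: 33.6
tool_pos: [0.6101, -0.1921, 0.0586]
ee_rot: [3.136, 0.002, 1.534]
wrist_force: [0.3, -0.3, -1.3]
width: 0.0457
```

```bash
python3 to.py .608 -.1903 .05 87.95
```

```text
t 33.6 pos [ 0.6101 -0.1921  0.0586] rpy [1.7967e+02 1.3000e-01 8.7900e+01] w 0.0457 F [ 0.3 -0.3 -1.3]
shift mm [ 1.8 -2.3  8.6] turn [ 0.33  0.13 -0.05]
```

arm_command(
  commands="1.6 -2.3 2 0.3 0.1 0 0;0 0 2 0 0 0 0;0 0 2 0 0 0 0;0 0 0 0 0 0 0",
)

```text
time: 34.1
tool_pos: [0.6075, -0.19, 0.0519]
ee_rot: [-3.141, 0.0, 1.534]
wrist_force: [-1.1, 0.5, -2.8]
width: 0.0456
```

```bash
python3 to.py .608 -.1903 .05 87.95
```

```text
t 34.1 pos [ 0.6075 -0.19    0.0519] rpy [-179.98    0.     87.91] w 0.0456 F [-1.1  0.5 -2.8]
shift mm [-0.3  0.5  1.9] turn [-0.02  0.   -0.04]
```

arm_command(
  commands="0 0.4 1.4 0 0 0 0;0 0 1 0 0 0 0;0 0 0.5 0 0 0 0",
)

```text
time: 34.48
tool_pos: [0.6081, -0.1901, 0.0502]
ee_rot: [3.142, 0.0, 1.534]
wrist_force: [-1.6, 0.7, 1.0]
width: 0.0455
```

arm_command(
  commands="0 0 0 0 0 0 0.6;0 0 0 0 0 0 0.8;0 0 0 0 0 0 1;0 0 0 0 0 0 1;0 0 -20 0 0 0 1;0 0 -40 0 0 0 1;0 0 -50 0 0 0 1;0 0 -30 0 0 0 1;10 -12 0 0 0 0 1;25 -34 0 0 0 0 1;30 -42 0 0 0 0 1;25 -34 0 0 0 0 1",
)

```text
time: 35.98
tool_pos: [0.4856, -0.0929, 0.1966]
ee_rot: [3.137, 0.001, 1.533]
wrist_force: [0.1, -0.3, 1.2]
width: 0.0937
```

```bash
python3 to.py .471 -.093 .0378 87.5
```

```text
t 35.98 pos [ 0.4856 -0.0929  0.1966] rpy [1.7976e+02 6.0000e-02 8.7810e+01] w 0.0937 F [ 0.1 -0.3  1.2]
shift mm [ -0.5 -15.3 158.7] turn [0.24 0.06 0.31]
```

arm_command(
  commands="0 -8 0 0 0 0 1;0 0 0 0 0 0 1;0 0 15 0 0 0 1;0 0 25 0 0 0 1;0 0 25 0 0 0 1;0 0 10 0 0 0 1;0 0 0 0 0 0 1",
)

```text
time: 36.85
tool_pos: [0.4762, -0.0931, 0.1128]
ee_rot: [-3.14, -0.0, 1.531]
wrist_force: [-0.2, 0.7, 0.4]
width: 0.0942
```

```bash
python3 to.py .471 -.093 .0378 87.5
```

```text
t 36.85 pos [ 0.4762 -0.0931  0.1128] rpy [-179.9    -0.     87.75] w 0.0942 F [-0.2  0.7  0.4]
shift mm [-0.1 -5.  75. ] turn [-0.1  -0.    0.25]
```

arm_command(
  commands="0 -5 5 0 0 0.2 1;0 0 15 0 0 0 1;0 0 20 0 0 0 1;0 0 18 0 0 0 1;0 0 10 0 0 0 1;0 0 5 0 0 0 1;0 0 0 0 0 0 1",
)

```text
time: 37.72
tool_pos: [0.4731, -0.0939, 0.0386]
ee_rot: [3.137, 0.002, 1.527]
wrist_force: [0.3, 0.1, 0.4]
width: 0.094
```

```bash
python3 to.py .471 -.093 .0378 87.5
```

```text
t 37.73 pos [ 0.4731 -0.0939  0.0386] rpy [1.7973e+02 1.0000e-01 8.7520e+01] w 0.094 F [0.3 0.1 0.4]
shift mm [ 0.8 -2.2  0.8] turn [0.27 0.1  0.02]
```

arm_command(
  commands="0.6 -2.2 0 0.3 0.1 0 1;0 0 0.5 0 0 0 0.7;0 0 0 0 0 0 0.6;0 0 0 0 0 0 0;0 0 0 0 0 0 0;0 0 0 0 0 0 0;0 0 0 0 0 0 0",
)

```text
time: 38.6
tool_pos: [0.4722, -0.0936, 0.0401]
ee_rot: [3.139, 0.001, 1.527]
wrist_force: [-0.3, -0.2, 0.7]
width: 0.0502
```

```bash
python3 to.py .6057 -.2795 .15 87.95
```

```text
t 38.6 pos [ 0.4722 -0.0936  0.0401] rpy [1.7983e+02 5.0000e-02 8.7520e+01] w 0.0502 F [-0.3 -0.2  0.7]
shift mm [-180.   141.7 -109.3] turn [ 0.17  0.05 -0.43]
```

arm_command(
  commands="0 0 -10 0 0 0 0;0 0 -25 0 0 0 0;0 0 -35 0 0 0 0;0 0 -30 0 0 0 0;-12 0 -12 0 0 -0.4 0;-30 0 -3 0 0 0 0;-38 0 -3 0 0 0 0;-38 0 -3 0 0 0 0;-34 0 -3 0 0 0 0;-20 0 0 0 0 0 0;-8 0 0 0 0 0 0;0 0 0 0 0 0 0",
)

```text
time: 40.1
tool_pos: [0.4612, -0.2803, 0.1633]
ee_rot: [-3.134, -0.004, 1.537]
wrist_force: [-0.4, -0.3, -2.4]
width: 0.0497
```

```bash
python3 to.py .6057 -.2797 .15 87.95
```

```text
t 40.1 pos [ 0.4612 -0.2803  0.1633] rpy [-179.56   -0.21   88.04] w 0.0497 F [-0.4 -0.3 -2.4]
shift mm [  5.4 144.5  12.2] turn [-0.44 -0.21  0.09]
```

arm_command(
  commands="1 12 0 -0.4 -0.2 0 0;1 26 -2 0 0 0 0;1 32 -2 0 0 0 0;1 32 -2 0 0 0 0;1 25 0 0 0 0 0;0 12 0 0 0 0 0;0 3 0 0 0 0 0;0 0 0 0 0 0 0",
)

```text
time: 41.1
tool_pos: [0.6118, -0.2701, 0.1691]
ee_rot: [3.14, -0.003, 1.548]
wrist_force: [0.2, -0.1, -2.2]
width: 0.0499
```

```bash
python3 to.py .6057 -.2797 .0471 87.95
```

```text
t 41.1 pos [ 0.6118 -0.2701  0.1691] rpy [ 1.7992e+02 -1.5000e-01  8.8670e+01] w 0.0499 F [ 0.2 -0.1 -2.2]
shift mm [-10.1  -6.1 121.9] turn [ 0.08 -0.15  0.72]
```

arm_command(
  commands="-6 -4 0 0 -0.1 0.7 0;-5 -1 10 0 0 0 0;0 0 20 0 0 0 0;0 0 25 0 0 0 0;0 0 20 0 0 0 0;0 0 10 0 0 0 0;0 0 0 0 0 0 0",
)

```text
time: 41.98
tool_pos: [0.6015, -0.285, 0.0806]
ee_rot: [3.141, 0.0, 1.528]
wrist_force: [-0.1, 1.1, -1.0]
width: 0.05
```

```bash
python3 to.py .6057 -.2797 .0471 87.95
```

```text
t 41.98 pos [ 0.6015 -0.285   0.0806] rpy [1.7998e+02 1.0000e-02 8.7570e+01] w 0.05 F [-0.1  1.1 -1. ]
shift mm [ 5.5  3.9 33.5] turn [ 0.02  0.01 -0.38]
```

arm_command(
  commands="5 3.5 0 0 0 -0.4 0;0 0 8 0 0 0 0;0 0 9 0 0 0 0;0 0 6 0 0 0 0;0 0 0 0 0 0 0",
)

```text
time: 42.6
tool_pos: [0.6068, -0.2805, 0.0587]
ee_rot: [3.137, 0.002, 1.536]
wrist_force: [0.8, -0.5, -1.3]
width: 0.05
```

```bash
python3 to.py .6057 -.2797 .0471 87.95
```

```text
t 42.6 pos [ 0.6068 -0.2805  0.0587] rpy [1.7976e+02 1.3000e-01 8.8010e+01] w 0.05 F [ 0.8 -0.5 -1.3]
shift mm [ 0.8 -1.2 11.6] turn [0.24 0.13 0.06]
```

arm_command(
  commands="0.7 -1.5 3 0.2 0.1 0 0;0 0 3 0 0 0 0;0 0 3 0 0 0 0;0 0 0 0 0 0 0",
)

```text
time: 43.1
tool_pos: [0.6054, -0.28, 0.0494]
ee_rot: [3.141, 0.001, 1.536]
wrist_force: [0.7, 0.1, -1.5]
width: 0.0502
```

```bash
python3 to.py .6057 -.2797 .0471 87.95
```

```text
t 43.1 pos [ 0.6054 -0.28    0.0494] rpy [1.7994e+02 3.0000e-02 8.8000e+01] w 0.0502 F [ 0.7  0.1 -1.5]
shift mm [0.3 0.2 2.3] turn [0.06 0.03 0.05]
```

arm_command(
  commands="0.3 0 1.2 0 0 0 0;0 0 1 0 0 0 0;0 0 0.6 0 0 0 0",
)

```text
time: 43.48
tool_pos: [0.6057, -0.2799, 0.0473]
ee_rot: [3.14, 0.001, 1.536]
wrist_force: [-1.3, 0.6, 1.6]
width: 0.0501
```

arm_command(
  commands="0 0 0 0 0 0 0.6;0 0 0 0 0 0 0.8;0 0 0 0 0 0 1;0 0 0 0 0 0 1;0 0 -20 0 0 0 1;0 0 -40 0 0 0 1;0 0 -50 0 0 0 1;0 0 -40 0 0 0 1;-20 -20 -10 0 0 0 1;-40 -40 0 0 0 0 1;-40 -40 0 0 0 0 1;-40 -40 0 0 0 0 1",
)

```text
time: 44.98
tool_pos: [0.4623, -0.4165, 0.227]
ee_rot: [3.124, 0.012, 1.545]
wrist_force: [0.1, 0.4, 0.0]
width: 0.0936
```

arm_command(
  commands="-35 -40 0 0 0 0 1;-35 -40 0 0 0 0 1;-20 -40 0 0 0 0 1;-20 -40 0 0 0 0 1;0 -30 0 0 0 0 1;0 0 0 0 0 0 1",
)

```text
time: 45.72
tool_pos: [0.26, -0.5284, 0.2366]
ee_rot: [3.117, 0.026, 1.538]
wrist_force: [0.3, 0.1, -0.1]
width: 0.094
```

```bash
python3 - <<'E'
from bench import robot,snapshot,models
from h import *
o=robot.get_obs();print(o["time"],o["tool_pos"])
n={"top":snapshot("top"),"scene":snapshot("scene")}
for k,s in n.items():
    old=cv2.imread(f"pics/{k}0.png")
    for q in ["mill","canister","board","spice_tin","tin"]:
        print(k,q,[(np.array(d["centre"])*[640,480]).round(1) for d in models.tip_of(q,s)[:1]])
    # shift of regions vs. start, by template matching
    R={"top":{"mill":(314,174,32,38),"can":(358,172,34,42),"tin":(262,316,38,36),"spice":(222,180,36,36)},"scene":{"mill":(262,195,28,30),"can":(289,185,24,30),"tin":(366,292,42,42)}}[k]
    for m,(x,y,w,h) in R.items():
        r=cv2.matchTemplate(cv2.resize(s["img"][y-8:y+h+8,x-8:x+w+8],None,fx=4,fy=4),cv2.resize(old[y:y+h,x:x+w],None,fx=4,fy=4),cv2.TM_CCOEFF_NORMED)
        _,v,_,l=cv2.minMaxLoc(r);print(k,m,"shift px",np.array(l)/4-8,round(v,3))
t=n["top"]["img"];b=n["scene"]["img"]
cv2.imwrite("pics/fin.png",np.hstack([cv2.resize(t[140:360,200:420],(400,400),interpolation=cv2.INTER_CUBIC),cv2.resize(b[170:350,220:400],(400,400),interpolation=cv2.INTER_CUBIC)]))
E
```

```text
45.725 [ 0.25999397 -0.52842359  0.23655612]
top mill [array([330.4, 204.9])]
top canister [array([376.9, 200.2])]
top board [array([366. , 263.8])]
top spice_tin [array([236.5, 201.5])]
top tin [array([280.3, 333.2])]
top mill shift px [1.5  7.75] 0.49
top can shift px [0.25 1.25] 0.814
top tin shift px [0. 0.] 1.0
top spice shift px [0. 0.] 0.998
scene mill [array([276.1, 254.8])]
scene canister [array([300.2, 236.6])]
scene board [array([355.4, 236.8])]
scene spice_tin [array([206.5, 298.8])]
scene tin [array([383.6, 317.3])]
scene mill shift px [0.25 0.  ] 0.982
scene can shift px [0.5 0. ] 0.991
scene tin shift px [0. 0.] 0.999
```

View pics/fin.png

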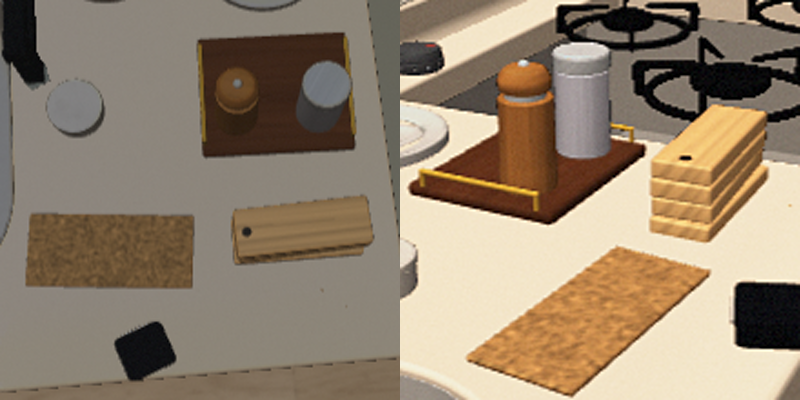

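```bash
python3 - <<'E'
from bench import robot,snapshot
from h import *
s=snapshot("top");old=cv2.imread("pics/top0.png");f=8
for m,(cx,cy,r,z) in {"mill":(330.7,187.5,10,.1),"ball":(330.9,185.7,4,.12),"lid":(379.3,185.7,15,.105),"lidin":(379.3,185.7,13,.105)}.items():
    g=lambda im,R:cv2.getRectSubPix(im,(2*R+1,2*R+1),(cx,cy))
    a=cv2.resize(g(old,r),None,fx=f,fy=f,interpolation=cv2.INTER_CUBIC).astype(np.float32); b=cv2.resize(g(s["img"],r+5),None,fx=f,fy=f,interpolation=cv2.INTER_CUBIC).astype(np.float32)
    k=np.zeros_like(a); n=a.shape[0]; cv2.circle(k,(n//2,n//2),n//2,(1,1,1),-1)
    q=cv2.matchTemplate(b,a,cv2.TM_SQDIFF,mask=k); _,_,l,_=cv2.minMaxLoc(q); d=np.array(l)/f-5
    print(m,"px",d,"mm",((pt(s,(cx+d[0],cy+d[1]),z)-pt(s,(cx,cy),z))*1000).round(1))
E
```

```text
mill px [-0.125  0.25 ] mm [-0.5  0.3  0. ]
ball px [-0.125  0.25 ] mm [-0.5  0.3  0. ]
lid px [0.625 1.5  ] mm [-3.  -0.8  0. ]
lidin px [0.375 0.75 ] mm [-1.5 -0.5  0. ]
```

```bash
python3 - <<'E'
from bench import robot
print(robot.close_job())
E
```

```text
the job is handed in; nothing more can be done
None
```

The job is done and handed in at about 46 s of the 109 s allowed. I set the mill and canister on the cork mat and laid the board on the pile. Then I stood the mill and the canister back upright on the stand.

Last checks:
- **Board:** it lies squarely on the pile. The top-camera fit puts it within about 1 mm and 0.2° of the pile top.
- **Mill:** it is about 0.5 mm from where it stood at the start.
- **Canister:** the checks disagree. The scene camera suggests it is about 1 mm off. Matching the lid in the top view gave 1.5 mm with a tighter mask and 3 mm with a wider one, but the board behind the lid is gone, so those matches are less reliable. I judged it close enough and did not regrasp.
- **Bystanders:** the spice tin and the black tin show no shift in the image matching. The trained networks' points for both tins moved a few pixels, which I put down to their noise.
- **Other limits:** nothing fell over, and the wrist forces I read stayed at a few newtons.

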